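# Shut off the winder's air at the bench valve box

## Task

Shut off the cord winder's air: push the metal cover of the dark grey valve box by its lip, away from the robot, until it is fully back and both valves are uncovered, then push the handle that ends in a round disc clockwise (seen from above) until it is fully shut, square across its pipe. Only push: the cover must stay flat in its guides and not be lifted. Leave the other valve as it is and the things around the box where they are.

Things in the scene. Friction and masses are not known exactly. Their poses are not given: they have to be found in the camera images.
- valve_box: Dark grey valve box fixed to the bench, 330 (x) by 310 (y) mm. Origin: centre of its underside, on the bench; x points to its back, away from the robot, y to the robot's left, z up; yawed up to 15 degrees. Side and back walls 74 mm high; front wall (outer face at x -165 mm) 66 mm high, level with the top of the cover. Side ledges at 62 mm carry the cover; the back half is a solid deck 58 mm high.
- bay (a point): Centre of the floor (4 mm above the bench) of the open bay in the box's front half that holds the two valves: 154 (x) by 266 (y) mm inside, at x -80 mm, y 0 in the box's frame. The valve pivots lie at x -45 mm and y -75 or +45 mm in the box's frame. The brass pipes in it top out 28 mm above the bench.
- cover: Loose flat aluminium cover, about 0.5 kg, 156 (x) by 290 (y) by 4 mm, on the ledges with 2 mm play to each side wall. Origin: centre of its underside, 62 mm above the bench, axes like the box's. It starts over the bay, origin at x -77 to -65 mm in the box's frame, and slides along the box's x up to the back wall, origin then at x +79 mm. Pushing it takes 3 to 8 N.
- cover_lip (a point): Middle of the top edge of the lip that stands up from the cover: a plain aluminium strip 10 mm thick (x), 90 mm long (y), rising 28 mm above the cover's top (top edge 94 mm above the bench), 18 mm behind the cover's front edge.
- disc_handle (a joint): Angle (rad) of the handle that ends in a round disc, the one to shut: 0 = open, along its pipe, pointing to the box's -x; grows clockwise seen from above; 1.571 = fully shut (stop), pointing to the box's +y. Starts between 0 and 0.3. About 3 N at the disc moves it; it stays where left. Hidden under the cover at first, in the left or the right valve place.
- disc_tip (a point): Centre of the round disc (30 mm across, 14 mm thick, mid-height 49 mm above the bench) at the end of that steel handle, 55 mm from its pivot; the bar between is 12 mm wide and 14 mm high. The handle's outer end is 70 mm from the pivot.
- disc_pivot (a point): Point on the vertical turning axis of the disc-ended handle, at the handle's mid-height (49 mm above the bench). The hub is 22 mm across, its cap 59 mm above the bench.
- plain_handle (a joint): Angle of the other valve's handle, a plain straight steel bar 12 mm wide, 14 mm high, reaching 70 mm from its pivot, of the same height and turning sense. To be left as it is. Starts between 0 and 0.3.
- plain_tip (a point): Point on the plain handle's centre line, 55 mm from its pivot, mid-height 49 mm above the bench.
- wrench: Loose steel wrench, 180 mm long, lying on the bench to the right of the box. Leave alone.
- fitting: Loose brass fitting, 28 mm across, 34 mm high, standing in front of the left part of the box. Leave alone.
- reel: Empty black plastic reel, 84 mm across, 62 mm high, standing left of the box. Leave alone.
- jar: Clear jar, 58 mm across, 75 mm high, standing to the right of the box beyond the wrench. Leave alone.
- screwdriver: Loose screwdriver, 190 mm long, lying to the left of the box. Leave alone.
- mug: White mug, 76 mm across, 85 mm high, near the robot on its left. Leave alone.
- tape_measure: Grey tape measure, 70 by 70 by 35 mm, near the robot on its right. Leave alone.

How it is judged:
By the outcome, as a careful person would: the job done as asked, in the order asked, and still so for the second after the job is handed in, with the robot touching nothing.
It also fails if it takes over 45 s, if anything falls off the work surface, if the arm or the gripper's body presses on something with over 40 N, if the wrist force passes 120 N, or if a joint passes its speed limit or range.

## Robot

A 6-joint arm with a two-finger parallel gripper is mounted at the origin on the work surface. World frame = base frame: x ahead of the robot, y to its left, z up, the work surface at z = 0. Lengths are in mm, angles in rad, forces in N, time in s.
With the tool pointing down it reaches from about 275 to 1000 mm from the base axis. Payload 8.4 kg.
Tool frame: the origin (TCP) lies midway between the tips of the shut fingers; the grasp point (between the pads) lies 19 mm behind it; z points along the fingers, y is the line along which they close (so a half turn about z gives the same grasp; the last joint's range is limited). The gripper opens to 85 mm and grips with 20 to 120 N. Pads are 22 mm wide; open, the fingers measure 114 mm over their backs; the gripper's body (76 mm by 85 mm) begins 54 mm behind the grasp point. The pads swing forward as they close: fully open they stand 13 mm farther back than shut.
Start: joints at [1.182, 0.353, 1.633, -0, 1.155, -0.002], TCP at [235.765, 578.829, 231.281] pointing down, gripper open.
Joint ranges: [-2.63, 2.63], [-0.92, 2.1], [0.06, 2.66], [-1.3, 4.44], [0, 2.69], [-3.02, 3.02]. Speed limits (rad/s): [2.22, 2.22, 2.79, 3.14, 3.14, 3.14].

## Interface

Orientations are given as [roll, pitch, yaw] about the fixed x, y, z axes, in that order (R = Rz(yaw) Ry(pitch) Rx(roll)).
In Python, from rig import r gives the robot as it stands.
- The arm moves only by the shell command python3 -m inch 'ROWS' [OPENING] [FORCE]. ROWS is JSON, a list that holds one entry, the list of rows, each a list of 6 numbers: the shift along the tool's x, y, z scaled (see below), then the turn, a rotation vector about the tool's x, y, z scaled (see below). In form: [[[tx, ty, tz, wx, wy, wz], ...]]. A call has 1 to 8 rows; each row is the pose to reach, as a shift and turn from the pose commanded when the call began, along the tool's axes at that moment, turning the shorter way round; what a row does not reach only later rows make up. The controller multiplies each number of a shift by 20 cm and each number of a turn by pi rad. A row lasts 1/12 s, in which the tool goes at most 41.7 mm and 7.16 degrees, less where a joint would pass 70% of its speed; a pose out of reach is approached as far as the arm can. A call with a number of a shift or a turn outside -1 to 1 is refused whole. A call with a gripper value outside its range is refused whole. OPENING is the gripper's target within -1 to 1 (fully open at 1, half-way at 0, shut at -1), set as the call begins (- or left out, the last holds). The fingers move at their own pace and stop on an object; FORCE is the grip in N (left out, the last holds). Time passes only in rows, so rows that repeat a pose let the fingers close. It gives the time, the measured TCP pose, the force, the opening and the grip force at its end, in the units of the state.
- r.sense(): the state, without advancing time (a new reading comes with each control period).
- r.grab_frame(name): name is "scene" or "top"; returns the picture (480x640x3 uint8, red, green, blue); there is no depth.
- r.camera_info(name): a dict with "K" (3x3 intrinsics, pixels), "rvec" (rotation vector, rad) and "tvec" (3), from world to camera coordinates, as OpenCV has them. Camera axes: x right, y down, z forward; pixel columns grow to the right and rows downward; lengths in mm; the calibration is good to about 2 mm. A picture is of the moment at which its call begins. camera_info takes no time and is no camera call.
- r.sign_off(): hands the job in; it is judged then, once.
The state is a dict: "clock": time; "qpos": joint angles; "qvel": joint speeds; "joint_efforts": joint torques, N m; "eef_pos": TCP position; "tcp_rot": TCP orientation; "contact_force": force on the tool from outside, world axes, zero at the start; "wrist_torque": the same for the moment, N m; "opening": opening from 0.0 (shut) to 1.0 (fully open); "grasp_force": force on a finger pad.
Only numpy, scipy, OpenCV 4.12 (cv2) and the standard library are available. Lean on these libraries where they do the work, as an engineer would, in place of code of your own. Each camera call takes 0.05 s, during which the arm holds its last target. There are 200 camera calls.

## Working session

There is one attempt and no reset: what is moved stays moved. The work goes in short steps, Python scripts to look and compute and a shell command to move; the robot and the scene stay as the last step left them, time stands still between calls to the robot, and variables do not carry over. Pictures are saved under pics/ and viewed, at most 10 in all, crops included, and the job is handed in when it is done.

```bash
mkdir -p pics; python3 - <<'E'
from rig import r
import cv2
for n in("scene","top"):
    cv2.imwrite(f"pics/{n}0.png",r.grab_frame(n)[:,:,::-1]); c=r.camera_info(n); print(n,c)
s=r.sense();print(s["eef_pos"],s["tcp_rot"],s["opening"],s["clock"])
E
```

```text
scene {'K': array([[433.55342379,   0.        , 315.95743327],
       [  0.        , 433.55342379, 241.60352324],
       [  0.        ,   0.        ,   1.        ]]), 'rvec': array([ 2.36357338,  0.90554419, -0.31745283]), 'tvec': array([-409.42080765, -206.66456062, 1238.89308564])}
top {'K': array([[552.95977504,   0.        , 328.27690062],
       [  0.        , 552.95977504, 242.29278456],
       [  0.        ,   0.        ,   1.        ]]), 'rvec': array([ 2.21673047, -2.17048529,  0.07477766]), 'tvec': array([  12.48558924,  531.73182877, 1310.33173597])}
[235.62581153 578.41859646 230.62882084] [-3.14033228e+00  9.53029986e-06  2.75478059e+00] 1.0011398928049398 0.1
```

View pics/top0.png

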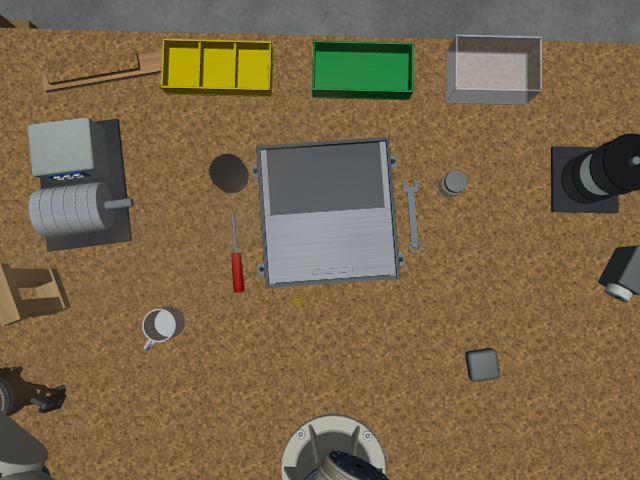

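View pics/scene0.png

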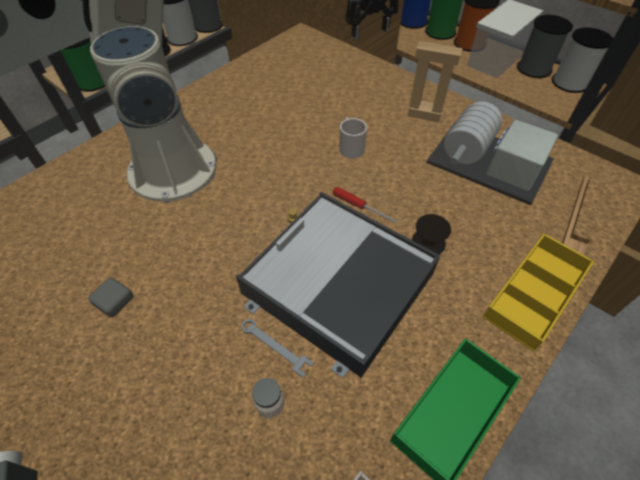

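The top view shows the box with corners near (257,146), (388,139), (399,278) and (267,287), and the lip near (332,271). I'll enlarge that area.

```bash
python3 - <<'E'
import cv2
im=cv2.imread("pics/top0.png")[130:300,240:420]
cv2.imwrite("pics/crop1.png",cv2.resize(im,None,fx=3.5,fy=3.5,interpolation=cv2.INTER_CUBIC))
E
```

```text
(no output)
```

View pics/crop1.png

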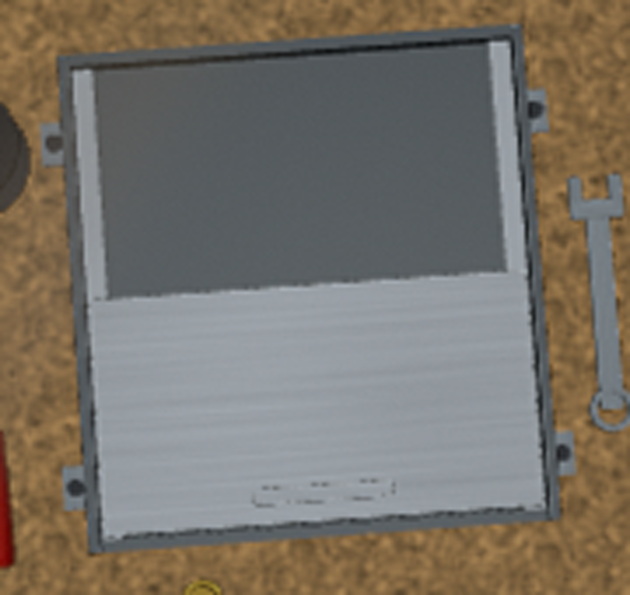

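The crop shows the outer rim corners at (58,57), (521,26), (558,519) and (90,553), with the lip's centre at about (324,491). The box is yawed by roughly 4°.

```bash
cat >h.py <<'E'
import numpy as np,cv2
from scipy.spatial.transform import Rotation as R
from scipy.optimize import least_squares
from rig import r
def ray(n,uv,z):
    c=r.camera_info(n);M=cv2.Rodrigues(c["rvec"])[0];o=-M.T@c["tvec"]
    d=M.T@np.linalg.inv(c["K"])@[*uv,1];return o+d*(z-o[2])/d[2]
def crop2(uv,x0=240,y0=130,f=3.5): return ((uv[0]+.5)/f-.5+x0,(uv[1]+.5)/f-.5+y0)
# box pose (set below after fit)
def rows(target,rpy=None):
    s=r.sense();T=R.from_euler("xyz",s["tcp_rot"])
    d=T.inv().apply(np.array(target)-s["eef_pos"])/200
    w=np.zeros(3) if rpy is None else (T.inv()*R.from_euler("xyz",rpy)).as_rotvec()/np.pi
    return np.round(d,3),np.round(w,3)
E
python3 - <<'E'
from h import *
P=[ray("top",crop2(p),z) for p,z in [((58,57),74),((521,26),74),((558,519),70),((90,553),70)]]
B=np.array([[165,155],[165,-155],[-165,-155],[-165,155]])
def f(v):
    c,s=np.cos(v[2]),np.sin(v[2]);return (B@np.array([[c,s],[-s,c]])+v[:2]-np.array(P)[:,:2]).ravel()
o=least_squares(f,[500,0,0]);print(o.x,o.fun.round(1))
L=ray("top",crop2((324,491)),94);v=o.x;c,s=np.cos(v[2]),np.sin(v[2])
print(L,np.array([[c,s],[-s,c]])@(L[:2]-v[:2]))
for p in [(90,299),(523,271)]:
    q=ray("top",crop2(p),66);print(np.array([[c,s],[-s,c]])@(q[:2]-v[:2]))
E
```

```text
[5.98538861e+02 2.76543739e+01 9.10631048e-02] [ 0.9  1.4  1.3 -1.  -1.3 -1.6 -0.9  1.2]
[464.45277587  14.02487829  94.        ] [-134.76994529   -1.37959677]
[  2.80710739 143.55548245]
[   1.54353373 -143.67286549]
```

Box pose: (598.5, 27.7), yaw 0.091. The cover's origin sits at about x −75 in the box frame, so it has roughly 154 mm to travel.

```bash
cat >>h.py <<'E'
BX=np.array([598.5,27.7,0]);YAW=.091;RB=R.from_euler("z",YAW)
def W(x,y,z): return RB.apply([x,y,z])+BX
def inbox(p): return RB.inv().apply(np.array(p)-BX).round(1)
DOWN=[-np.pi,0,YAW+np.pi]
E
python3 - <<'E'
from h import *
s=r.sense();print(inbox(s["eef_pos"]),s["contact_force"])
print(rows(W(-190,-1.4,160),DOWN),W(-190,-1.4,160))
E
```

```text
[-311.3  581.4  230.6] [-0.78026802  0.44555816 -0.09063193]
(array([-1.879, -2.308,  0.356]), array([-0.   , -0.   , -0.152])) [409.4133765   9.0396459 160.       ]
```

```bash
python3 -m inch '[[[-0.2,-0.25,0,0,0,-0.04],[-0.4,-0.5,0,0,0,-0.08],[-0.6,-0.75,0,0,0,-0.12],[-0.8,-1,0,0,0,-0.152],[-0.8,-1,0,0,0,-0.152],[-0.8,-1,0,0,0,-0.152],[-0.8,-1,0,0,0,-0.152],[-0.8,-1,0,0,0,-0.152]]]' -1
python3 -c "
from h import *
print(rows(W(-190,-1.4,160),DOWN))"
```

```text
clock: 0.77
eef_pos: [308.8, 331.0, 231.2]
tcp_rot: [-3.141, -0.0, -3.054]
contact_force: [-0.8, 0.8, 0.4]
opening: 0.0
grasp_force: 0.0
(array([-0.36 , -1.648,  0.357]), array([-0.   , -0.   , -0.001]))
```

```bash
python3 -m inch '[[[-0.18,-0.82,0.1,0,0,0],[-0.18,-0.82,0.1,0,0,0],[-0.18,-0.82,0.1,0,0,0],[-0.18,-0.82,0.1,0,0,0],[-0.18,-0.82,0.1,0,0,0],[-0.18,-0.82,0.1,0,0,0]]]'
python3 -m inch '[[[-0.18,-0.82,0.1,0,0,0],[-0.18,-0.82,0.1,0,0,0],[-0.18,-0.82,0.1,0,0,0],[-0.18,-0.82,0.2,0,0,0],[-0.18,-0.82,0.25,0,0,0],[-0.18,-0.82,0.25,0,0,0],[-0.18,-0.82,0.25,0,0,0]]]'
python3 -c "
from h import *
print(inbox(r.sense()['eef_pos']),rows(W(-175,-1.4,73),DOWN))"
```

```text
clock: 1.27
eef_pos: [359.9, 172.3, 211.1]
tcp_rot: [3.141, -0.0, -3.055]
contact_force: [0.1, 0.5, 1.0]
opening: 0.002
grasp_force: 0.0
clock: 1.85
eef_pos: [410.0, 14.4, 160.9]
tcp_rot: [3.141, -0.002, -3.051]
contact_force: [0.6, -0.4, 0.7]
opening: -0.004
grasp_force: 0.0
[-188.9    3.9  160.9] (array([-0.07 , -0.027,  0.439]), array([ 0.   , -0.001, -0.   ]))
```

```bash
python3 -m inch '[[[-0.05,-0.02,0.2,0,0,0],[-0.06,-0.026,0.35,0,0,0],[-0.06,-0.026,0.435,0,0,0],[-0.06,-0.026,0.435,0,0,0],[-0.06,-0.026,0.435,0,0,0]]]'
python3 -c "
from h import *
print(inbox(r.sense()['eef_pos']));import cv2
cv2.imwrite('pics/scene1.png',cv2.resize(r.grab_frame('scene')[:,:,::-1][180:380,220:450],None,fx=3,fy=3))"
```

```text
clock: 2.27
eef_pos: [422.4, 10.7, 74.6]
tcp_rot: [3.141, -0.001, -3.049]
contact_force: [0.7, -1.1, 0.9]
opening: -0.0
grasp_force: 0.0
[-176.9   -0.9   74.6]
```

View pics/scene1.png

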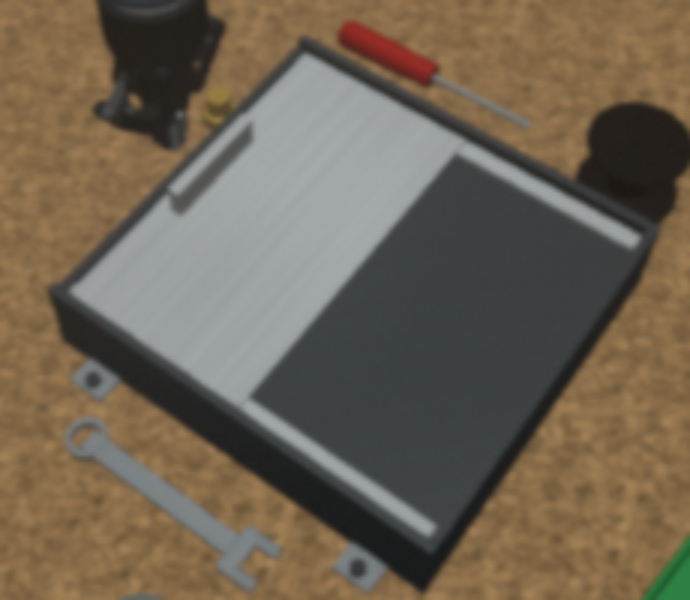

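The scene view shows the shut fingertips standing just in front of the lip, near (175,130) in the crop. The fitting at (218,108) is clear. Pushing now.

```bash
python3 -m inch '[[[-0.04,0,0,0,0,0],[-0.08,0,0,0,0,0],[-0.11,0,0,0,0,0],[-0.13,0,0,0,0,0],[-0.16,0,0,0,0,0],[-0.2,0,0,0,0,0],[-0.24,0,0,0,0,0],[-0.28,0,0,0,0,0]]]'
python3 -c "
from h import *
print(inbox(r.sense()['eef_pos']))"
python3 -m inch '[[[-0.04,0,0,0,0,0],[-0.08,0,0,0,0,0],[-0.12,0,0,0,0,0],[-0.16,0,0,0,0,0],[-0.2,0,0,0,0,0],[-0.24,0,0,0,0,0],[-0.28,0,0,0,0,0],[-0.28,0,0,0,0,0]]]'
python3 -c "
from h import *
print(inbox(r.sense()['eef_pos']))"
```

```text
clock: 2.98
eef_pos: [478.8, 14.1, 74.2]
tcp_rot: [3.142, -0.0, -3.051]
contact_force: [-3.0, 0.0, 1.5]
opening: -0.003
grasp_force: 1.6
[-120.4   -2.7   74.2]
clock: 3.65
eef_pos: [536.4, 19.4, 74.5]
tcp_rot: [-3.141, 0.003, -3.051]
contact_force: [0.1, 0.2, 0.4]
opening: -0.002
grasp_force: 0.0
[-62.6  -2.7  74.5]
```

```bash
python3 -m inch '[[[-0.04,0,0,0,0,0],[-0.08,0,0,0,0,0],[-0.12,0,0,0,0,0],[-0.16,0,0,0,0,0],[-0.2,0,0,0,0,0],[-0.24,0,0,0,0,0],[-0.26,0,0,0,0,0]]]'
python3 -c "
from h import *
print(inbox(r.sense()['eef_pos']))
cv2.imwrite('pics/top2.png',cv2.resize(r.grab_frame('top')[:,:,::-1][130:300,240:420],None,fx=3.5,fy=3.5,interpolation=cv2.INTER_CUBIC))"
```

```text
clock: 4.23
eef_pos: [587.1, 24.0, 74.3]
tcp_rot: [-3.142, 0.001, -3.051]
contact_force: [-1.9, -0.3, 0.7]
opening: -0.002
grasp_force: 1.1
[-11.6  -2.6  74.3]
```

View pics/top2.png

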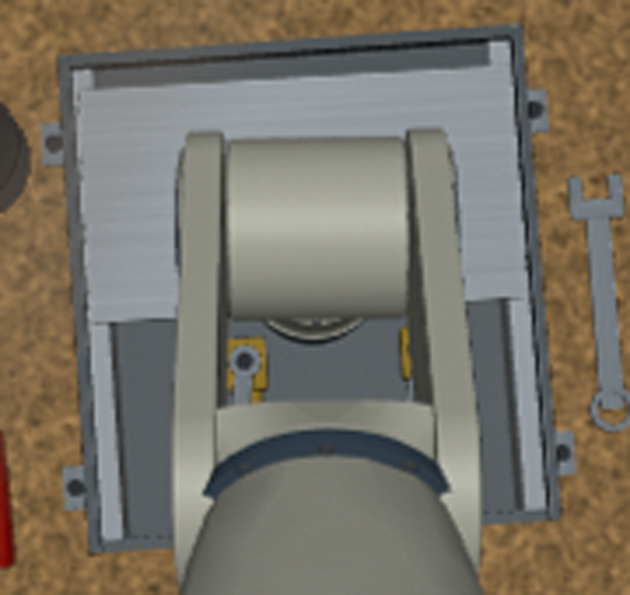

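The cover is flat and has roughly 13–15 mm left before the back wall. I'll finish in small steps while watching the force.

```bash
python3 -m inch '[[[-0.02,0,0,0,0,0],[-0.04,0,0,0,0,0],[-0.05,0,0,0,0,0],[-0.055,0,0,0,0,0],[-0.06,0,0,0,0,0]]]'
python3 -m inch '[[[-0.01,0,0,0,0,0],[-0.015,0,0,0,0,0],[-0.015,0,0,0,0,0]]]'
python3 -c "
from h import *
print(inbox(r.sense()['eef_pos']))"
python3 -m inch '[[[-0.01,0,0,0,0,0],[-0.015,0,0,0,0,0],[-0.015,0,0,0,0,0]]]'
python3 -c "
from h import *
print(inbox(r.sense()['eef_pos']))"
```

```text
clock: 4.7
eef_pos: [597.4, 24.9, 74.3]
tcp_rot: [-3.142, -0.001, -3.051]
contact_force: [-2.8, -0.1, 2.3]
opening: 0.0
grasp_force: 1.6
clock: 4.95
eef_pos: [601.0, 25.3, 74.3]
tcp_rot: [-3.142, 0.001, -3.051]
contact_force: [-1.5, 0.2, 0.2]
opening: -0.002
grasp_force: 0.5
[ 2.2 -2.6 74.3]
clock: 5.2
eef_pos: [601.7, 25.1, 74.1]
tcp_rot: [-3.141, -0.004, -3.051]
contact_force: [-8.3, -3.2, 5.5]
opening: 0.002
grasp_force: 4.6
[ 3.  -2.9 74.1]
```

```bash
python3 -m inch '[[[-0.008,0,0,0,0,0],[-0.008,0,0,0,0,0]]]'
python3 -m inch '[[[0.05,0,0,0,0,0],[0.1,0,-0.2,0,0,0],[0.15,0,-0.5,0,0,0],[0.3,0,-0.7,0,0,0],[0.6,0,-0.8,0,0,0],[1,0,-0.8,0,0,0],[1,0,-0.8,0,0,0],[1,0,-0.8,0,0,0]]]'
python3 -m inch '[[[0.2,0,0,0,0,0],[0.4,0,0,0,0,0],[0.4,0,0,0,0,0],[0.4,0,0,0,0,0]]]'
python3 -c "
from h import *
print(inbox(r.sense()['eef_pos']))
cv2.imwrite('pics/top3.png',cv2.resize(r.grab_frame('top')[:,:,::-1][130:300,240:420],None,fx=3.5,fy=3.5,interpolation=cv2.INTER_CUBIC))"
```

```text
clock: 5.37
eef_pos: [602.6, 24.8, 74.0]
tcp_rot: [-3.141, -0.006, -3.051]
contact_force: [-11.1, -4.5, 7.8]
opening: -0.002
grasp_force: 5.9
clock: 6.03
eef_pos: [404.0, 7.5, 234.8]
tcp_rot: [-3.142, 0.002, -3.051]
contact_force: [-0.2, -0.4, 0.0]
opening: 0.003
grasp_force: 0.0
clock: 6.37
eef_pos: [325.5, 0.2, 234.7]
tcp_rot: [-3.141, 0.003, -3.051]
contact_force: [0.8, -0.1, 0.1]
opening: 0.002
grasp_force: 0.0
[-274.4   -2.5  234.7]
```

View pics/top3.png

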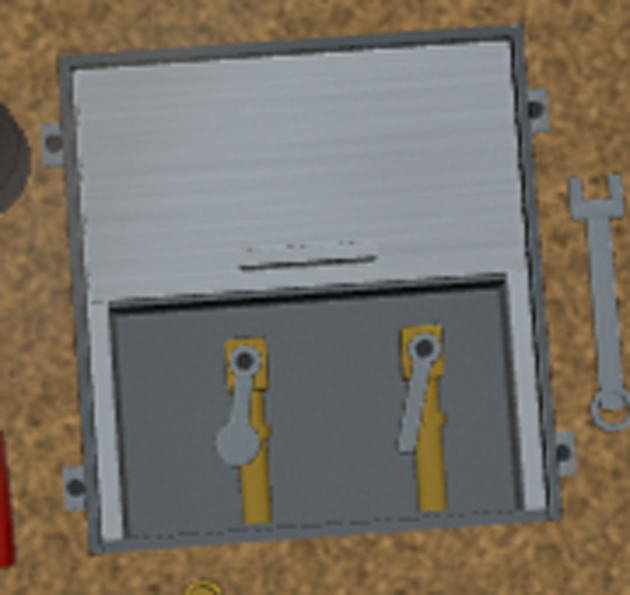

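The cover is fully back and flat. The disc handle is in the left place, with its pivot at (244,360) and disc at (238,445). The plain bar is on the right, with its tip near (405,450).

```bash
python3 - <<'E'
from h import *
for p,z in [((244,360),59),((238,445),56),((406,450),56)]: print(inbox(ray("top",crop2(p),z)))
s=r.sense();T=R.from_euler("xyz",s["tcp_rot"])
for t in [(-108,0,150),(-108,0,50)]: print(rows(W(*t),DOWN))
E
```

```text
[-44.   44.9  59. ]
[-99.9  52.8  56. ]
[-111.   -58.3   56. ]
(array([-0.822,  0.014,  0.428]), array([-0.   ,  0.001, -0.   ]))
(array([-0.82 ,  0.014,  0.928]), array([-0.   ,  0.001, -0.   ]))
```

```bash
cat >>h.py <<'E'
def push(a,gap=0,z=43,h=14.5):
    D=np.array([-45-55*np.cos(a),45+55*np.sin(a)]);t=np.array([np.sin(a),np.cos(a)])
    p=D-(15+h+gap)*t
    d,w=rows(W(*p,z),[-np.pi,0,YAW+np.pi-a]);print(round(a,2),p.round(),*d,*w)
def where():
    s=r.sense();print(inbox(s["eef_pos"]),"a",round((YAW+np.pi-s["tcp_rot"][2]+3)%(2*np.pi)-3,3),"F",RB.inv().apply(s["contact_force"]).round(1),"q6",s["qpos"][5].round(2),s["clock"])
E
python3 -c "
from h import *
where();push(.14,8,140);push(.14,8)"
```

```text
[-272.8   -2.6  235. ] a 0.0 F [0.4 0.7 0. ] q6 -1.67 6.4167
0.14 [-105.   16.] -0.838 0.091 0.478 -0.0 0.001 0.044
0.14 [-105.   16.] -0.837 0.092 0.963 -0.0 0.001 0.044
```

```bash
python3 -m inch '[[[-0.2,0.02,0.1,0,0,0.02],[-0.4,0.05,0.2,0,0,0.044],[-0.6,0.09,0.3,0,0,0.044],[-0.8,0.091,0.4,0,0,0.044],[-0.838,0.091,0.48,0,0,0.044],[-0.838,0.091,0.48,0,0,0.044],[-0.838,0.091,0.48,0,0,0.044]]]'
python3 -c "
from h import *
where();push(.14,8)"
```

```text
clock: 7.0
eef_pos: [492.6, 33.9, 136.2]
tcp_rot: [-3.141, -0.003, 3.094]
contact_force: [-0.5, -0.4, 0.5]
opening: 0.001
grasp_force: 0.0
[-104.9   15.8  136.2] a 0.138 F [-0.5 -0.4  0.5] q6 -1.46 7.0
0.14 [-105.   16.] -0.003 -0.001 0.466 -0.0 -0.001 0.001
```

```bash
python3 -m inch '[[[0,0,0.15,0,0,0],[0,0,0.3,0,0,0],[0,0,0.4,0,0,0],[0,0,0.465,0,0,0],[0,0,0.465,0,0,0],[0,0,0.465,0,0,0]]]'
python3 -c "
from h import *
where()
for a in (.14,.2,.3,.4,.5,.6,.7): push(a)"
```

```text
clock: 7.5
eef_pos: [491.6, 33.6, 45.6]
tcp_rot: [-3.142, -0.0, 3.094]
contact_force: [0.4, -0.7, 0.0]
opening: 0.002
grasp_force: 0.0
[-105.9   15.6   45.6] a 0.139 F [ 0.3 -0.8  0. ] q6 -1.46 7.5
0.14 [-104.   23.] -0.006 0.041 0.013 -0.0 -0.0 0.0
0.2 [-105.   27.] 0.002 0.057 0.013 -0.0 -0.0 0.02
0.3 [-106.   33.] 0.014 0.086 0.013 -0.0 -0.0 0.051
0.4 [-107.   39.] 0.023 0.116 0.013 -0.0 -0.0 0.083
0.5 [-107.   45.] 0.028 0.147 0.013 -0.0 -0.0 0.115
0.6 [-107.   52.] 0.031 0.178 0.013 -0.0 -0.0 0.147
0.7 [-106.   58.] 0.03 0.209 0.013 -0.0 -0.0 0.179
```

```bash
python3 -m inch '[[[-0.003,0.041,0.01,0,0,0],[0.002,0.057,0.01,0,0,0.02],[0.014,0.086,0.01,0,0,0.051],[0.023,0.116,0.01,0,0,0.083],[0.028,0.147,0.01,0,0,0.115],[0.031,0.178,0.01,0,0,0.147],[0.03,0.209,0.01,0,0,0.179],[0.03,0.209,0.01,0,0,0.179]]]'
python3 -c "
from h import *
where()
for a in (.7,.8,.9,1,1.1,1.2,1.3): push(a)
cv2.imwrite('pics/top4.png',cv2.resize(r.grab_frame('top')[:,:,::-1][130:300,240:420],None,fx=3.5,fy=3.5,interpolation=cv2.INTER_CUBIC))"
```

```text
clock: 8.17
eef_pos: [488.6, 76.7, 44.7]
tcp_rot: [3.14, 0.002, 2.528]
contact_force: [0.0, -0.8, 1.0]
opening: -0.001
grasp_force: 0.5
[-104.9   58.8   44.7] a 0.705 F [-0.  -0.8  1. ] q6 -0.8 8.1667
0.7 [-106.   58.] 0.001 -0.007 0.009 0.001 0.001 -0.002
0.8 [-104.   64.] 0.015 0.021 0.009 0.001 0.001 0.03
0.9 [-102.   70.] 0.025 0.05 0.009 0.001 0.001 0.062
1 [-100.   75.] 0.033 0.081 0.009 0.001 0.001 0.094
1.1 [-96.  81.] 0.038 0.111 0.009 0.001 0.0 0.126
1.2 [-92.  86.] 0.039 0.143 0.009 0.001 0.0 0.158
1.3 [-88.  90.] 0.037 0.174 0.009 0.001 0.0 0.189
```

View pics/top4.png

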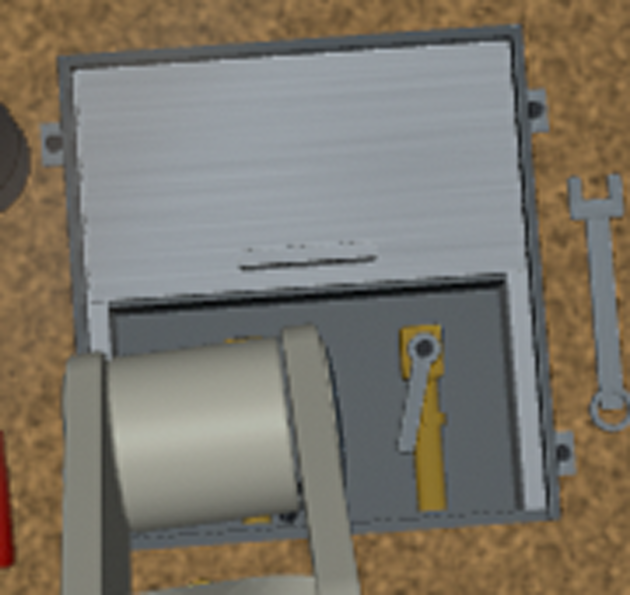

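The arm hides the disc. The plain handle and the cover haven't moved. Continuing along the arc.

```bash
python3 -m inch '[[[0.015,0.021,0,0,0,0.03],[0.025,0.05,0,0,0,0.062],[0.033,0.081,0,0,0,0.094],[0.038,0.111,0,0,0,0.126],[0.039,0.143,0,0,0,0.158],[0.037,0.174,0,0,0,0.189],[0.037,0.174,0,0,0,0.189]]]'
python3 -c "
from h import *
where()
for a in (1.35,1.4,1.45,1.5,1.571): push(a)"
```

```text
clock: 8.8
eef_pos: [502.0, 109.0, 43.9]
tcp_rot: [3.141, -0.0, 1.937]
contact_force: [-2.0, -0.0, 1.3]
opening: 0.003
grasp_force: 0.7
[-88.7  89.7  43.9] a 1.295 F [-2.   0.1  1.3] q6 -0.16 8.8
1.35 [-86.  92.] 0.008 0.017 0.005 0.0 -0.0 0.017
1.4 [-83.  94.] 0.014 0.032 0.005 0.0 -0.0 0.033
1.45 [-81.  96.] 0.02 0.046 0.005 0.0 -0.0 0.049
1.5 [-78.  98.] 0.025 0.061 0.005 0.0 -0.0 0.065
1.57 [-74. 100.] 0.03 0.082 0.005 0.0 -0.0 0.088
```

```bash
python3 -m inch '[[[0.008,0.017,0,0,0,0.017],[0.014,0.032,0,0,0,0.033],[0.02,0.046,0,0,0,0.049],[0.025,0.061,0,0,0,0.065],[0.03,0.075,0,0,0,0.085],[0.03,0.075,0,0,0,0.088]]]'
python3 -c "
from h import *
where()"
python3 -m inch '[[[0,0.008,0,0,0,0],[0,0.015,0,0,0,0],[0,0.015,0,0,0,0]]]'
python3 -c "
from h import *
where()"
```

```text
clock: 9.3
eef_pos: [513.3, 119.5, 43.7]
tcp_rot: [3.141, -0.0, 1.664]
contact_force: [-1.9, 1.7, 1.0]
opening: -0.003
grasp_force: 1.1
[-76.5  99.2  43.7] a 1.569 F [-1.8  1.8  1. ] q6 0.13 9.3
clock: 9.55
eef_pos: [516.3, 119.6, 43.4]
tcp_rot: [-3.141, -0.0, 1.664]
contact_force: [-4.5, 1.2, 0.7]
opening: -0.001
grasp_force: 1.5
[-73.5  99.   43.4] a 1.568 F [-4.4  1.6  0.7] q6 0.13 9.55
```

```bash
python3 -m inch '[[[0,0.008,0,0,0,0],[0,0.015,0,0,0,0],[0,0.015,0,0,0,0]]]'
python3 -c "
from h import *
where()"
python3 -m inch '[[[0,0.006,0,0,0,0],[0,0.01,0,0,0,0],[0,0.01,0,0,0,0]]]'
python3 -c "
from h import *
where()"
```

```text
clock: 9.8
eef_pos: [517.7, 119.7, 42.9]
tcp_rot: [-3.138, 0.0, 1.663]
contact_force: [-6.9, 2.6, 5.6]
opening: 0.0
grasp_force: 4.0
[-72.1  99.   42.9] a 1.57 F [-6.6  3.2  5.6] q6 0.13 9.8
clock: 10.05
eef_pos: [518.0, 119.7, 42.7]
tcp_rot: [-3.135, 0.0, 1.663]
contact_force: [-13.7, 2.0, 8.2]
opening: -0.002
grasp_force: 6.6
[-71.8  99.   42.7] a 1.57 F [-13.5   3.3   8.2] q6 0.13 10.05
```

It has reached the stop: 13.5 N with no further motion. Backing off and looking.

```bash
python3 -m inch '[[[0,-0.03,0,0,0,0],[0,-0.08,0,0,0,0],[0,-0.1,-0.2,0,0,0],[0,-0.1,-0.4,0,0,0],[0,-0.1,-0.6,0,0,0],[0,-0.1,-0.8,0,0,0],[0,-0.1,-0.8,0,0,0]]]'
python3 -m inch '[[[0,-0.2,0,0,0,0],[0,-0.4,0,0,0,0],[0,-0.6,0,0,0,0],[0,-0.8,0,0,0,0],[0,-0.8,0,0,0,0],[0,-0.8,0,0,0,0]]]'
python3 -c "
from h import *
where()
im=r.grab_frame('top')[:,:,::-1];cv2.imwrite('pics/top5.png',cv2.resize(im[130:300,240:420],None,fx=3.5,fy=3.5,interpolation=cv2.INTER_CUBIC))
cv2.imwrite('pics/scene5.png',r.grab_frame('scene')[:,:,::-1])"
```

```text
clock: 10.63
eef_pos: [505.7, 119.1, 211.1]
tcp_rot: [3.129, -0.001, 1.662]
contact_force: [1.6, -0.1, 0.7]
opening: -0.005
grasp_force: 0.0
clock: 11.13
eef_pos: [340.7, 103.5, 203.5]
tcp_rot: [3.14, -0.0, 1.663]
contact_force: [1.2, 0.3, 0.7]
opening: 0.001
grasp_force: 0.0
[-249.8   98.9  203.5] a 1.57 F [1.3 0.2 0.7] q6 0.2 11.1333
```

View pics/top5.png

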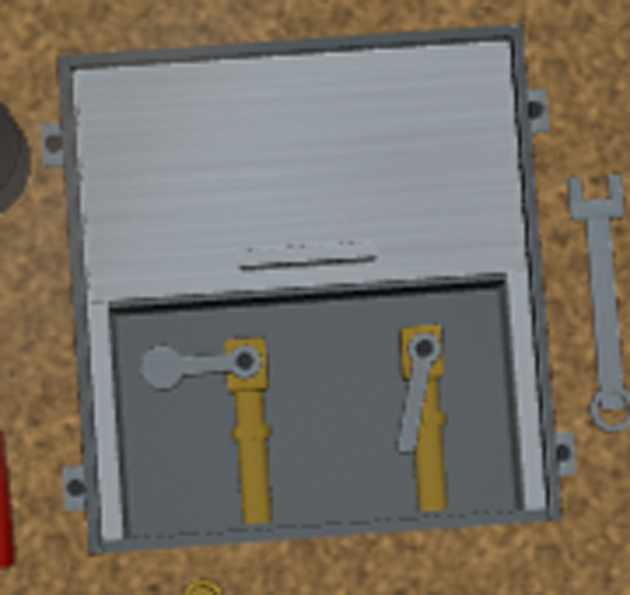

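View pics/scene5.png

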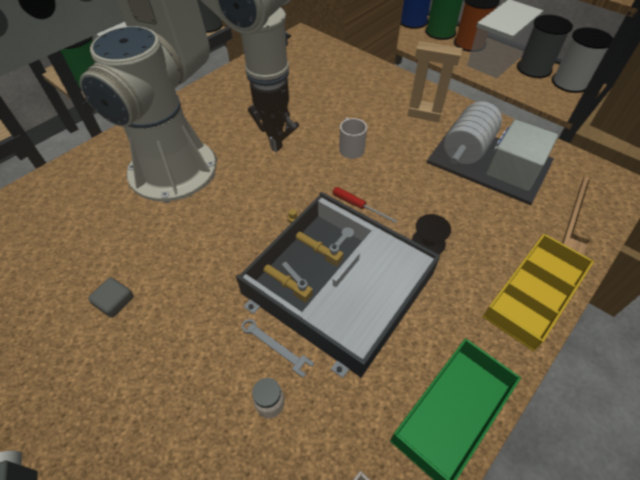

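The disc handle lies square across its pipe, running from pivot (244,360) to disc (162,368). The cover is fully back and everything else is where it was. I'll check the angle before handing in.

```bash
python3 -c "
from h import *
p=inbox(ray('top',crop2((244,360.5)),59));d=inbox(ray('top',crop2((162,368)),56));print(p,d,np.arctan2(d[1]-p[1],p[0]-d[0]))
# circle-fit of the disc for a closer value
im=cv2.cvtColor(cv2.imread('pics/top5.png'),cv2.COLOR_BGR2GRAY)[335:400,125:195]
b=(im>cv2.threshold(im,0,255,cv2.THRESH_OTSU)[0]).astype('uint8')
b=cv2.morphologyEx(b,cv2.MORPH_OPEN,cv2.getStructuringElement(2,(29,29)))
m=cv2.moments(b,True);c=(m['m10']/m['m00']+125,m['m01']/m['m00']+335);print(c,m['m00'],inbox(ray('top',crop2(c),56)))"
```

```text
[-44.4  44.9  59. ] [-45.3  99.7  56. ] 1.554374445497637
(162.19080459770115, 366.407662835249) 1305.0 [-44.3  99.5  56. ]
```

Disc centre measures (−44.3, 99.5) and the pivot (−44.4, 44.9), which gives about 1.57 rad: fully shut.

```bash
python3 -c "
from rig import r
print(r.sign_off())"
```

```text
the job is handed in; nothing more can be done
None
```

The job is done and handed in: the cover is fully back and flat, the disc handle is shut square across its pipe (about 1.57 rad), and the other valve and surrounding items look unmoved in the last pictures.

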